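# Finish the crosswise stack, then hold the purge box lid half open

## Task

Get the load ready for the argon purge box: lay the two loose copper bars on top of the stack on the wire carrier as its third layer, crosswise over the second layer, so that they lie straight above the two bars of the bottom layer. Then raise the box's lid by its handle to 45 degrees and keep holding it there so that I can slide the carrier in; open it no wider than about that, so that little argon is lost. The lid falls shut if let go, so finish while still holding it at 45 degrees, and leave the other things on the bench where they are.

Things in the scene. Friction and masses are not known exactly. Their poses are not given: they have to be found in the camera images.
- lid (a joint): opening angle of the purge box's lid, rad: 0 shut, 0.785 = 45 degrees open, up to 1.8. The lid (240 x 270 mm, 14 mm thick aluminium frame round a clear window, 0.6 to 1.1 kg) is hinged along its far edge; it has no latch and no stay and falls shut under its own weight
- box: the argon purge box: a fixed steel tank 240 mm deep (x) x 270 mm wide (y), its rim 110 mm high, 126 mm to the top of the shut lid; a round dial gauge on its front. It stands to the left or to the right, turned by up to 0.2 rad. Origin at the centre of its underside; its x points from the front (handle side, towards the robot) to the hinge side
- lid_hinge (a point): middle of the lid's hinge line, on the box, 127 mm behind its centre and 112 mm above the table; the axes are the box's. The lid turns about the y axis through this point, its front edge going up and back
- handle_mid (a point): middle of the black bow handle near the lid's front edge: a round bar 12 mm thick, 120 mm long, along the box's y, on two posts 108 mm apart; in the lid's frame 222 mm in front of the hinge line and 52 mm above it, 38 mm over the lid's top. 164 mm above the table when shut, about 306 mm at 45 degrees. The bar can turn between the fingers; lifting takes 3 to 7 N
- carrier: loose wire-grid carrier, 160 mm square, deck 10 mm high, 1.2 kg, a low loop (21 mm high) at each y side, 107 mm out. Origin: centre of its underside. On the other side from the box, yaw up to 0.5 rad. Bottom layer along its x, bar centres at y = +40 and -40 mm; second along its y, at x = +40 and -40 mm; third goes along x at y = +40 and -40 mm, undersides 34 mm above the origin
- bar_near: the nearer of the two bars lying on the table: a loose copper bar, 120 x 20 x 12 mm, 0.25 kg; origin at the centre of its underside, x along its length, y across its width
- bar_far: the farther of the two bars lying on the table: a loose copper bar, 120 x 20 x 12 mm, 0.25 kg; origin at the centre of its underside, x along its length, y across its width. Either may go on either side of the stack
- low_a: bottom layer of the stack, at the carrier's +y: a loose copper bar, 120 x 20 x 12 mm, 0.25 kg; origin at the centre of its underside, x along its length, y across its width
- low_b: bottom layer, at the carrier's -y: the same bar
- mid_a: second layer, at the carrier's +x: the same bar, its length along the carrier's y
- mid_b: second layer, at the carrier's -x: the same bar, its length along the carrier's y
- wash_bottle: bystander: white plastic wash bottle with a blue cap, 64 mm across, 160 mm tall; stands behind the loose bars
- spool: bystander: small black spool of welding wire lying flat, 72 mm across, 26 mm tall; lies in front of the loose bars, a little to the left
- caliper: bystander: digital caliper lying flat, 200 mm long, 12 mm thick, at the front on the left
- screwdriver: bystander: screwdriver, 170 mm long, lying at the front on the right
- nozzle: bystander: brass welding nozzle standing on its wide end, 28 mm across, 42 mm tall; at the back
- goggles: bystander: grey safety goggles, 150 mm wide, 52 mm tall, standing on the table at the far right
- tin: bystander: round aluminium tin, 56 mm across, 45 mm tall; at the back
Not all that is in view belongs to the job. Leave any green, turquoise or yellow look-alike of the bar_far alone.

How it is judged (in metres and radians):
On the way, in this order (a step that is already met when the one before it is completed fails the run):
1. both loose bars lie on the stack as its third layer and are let go (((x of bar_near in the frame of carrier between -0.02 and 0.02 m and y of bar_near in the frame of carrier between 0.024 and 0.054 m and z of bar_near in the frame of carrier between 0.031 and 0.037 m and angle between the x axis of each of bar_near, bar_far and the x axis of carrier, either way round below 0.2 rad and x of bar_far in the frame of carrier between -0.02 and 0.02 m and y of bar_far in the frame of carrier between -0.054 and -0.024 m and z of bar_far in the frame of carrier between 0.031 and 0.037 m) or (x of bar_near in the frame of carrier between -0.02 and 0.02 m and y of bar_near in the frame of carrier between -0.054 and -0.024 m and z of bar_near in the frame of carrier between 0.031 and 0.037 m and angle between the x axis of each of bar_near, bar_far and the x axis of carrier, either way round below 0.2 rad and x of bar_far in the frame of carrier between -0.02 and 0.02 m and y of bar_far in the frame of carrier between 0.024 and 0.054 m and z of bar_far in the frame of carrier between 0.031 and 0.037 m)) and y of low_a in the frame of carrier between 0.028 and 0.052 m and x of low_a in the frame of carrier between -0.012 and 0.012 m and z of low_a in the frame of carrier between 0.007 and 0.013 m and y of low_b in the frame of carrier between -0.052 and -0.028 m and x of low_b in the frame of carrier between -0.012 and 0.012 m and z of low_b in the frame of carrier between 0.007 and 0.013 m and x of mid_a in the frame of carrier between 0.028 and 0.052 m and y of mid_a in the frame of carrier between -0.012 and 0.012 m and z of mid_a in the frame of carrier between 0.019 and 0.025 m and x of mid_b in the frame of carrier between -0.052 and -0.028 m and y of mid_b in the frame of carrier between -0.012 and 0.012 m and z of mid_b in the frame of carrier between 0.019 and 0.025 m and linear speed of each of bar_near, bar_far below 0.02 m/s and contact force between each of bar_near, bar_far and the fingers below 0.1 N and value of joint lid below 0.15 rad), for 0.2 s.
2. the lid is held by its handle at 45 degrees (value of joint lid between 0.68 and 0.89 rad and contact force between lid and the fingers above 1 N and distance between the grasp point and handle_mid below 0.07 m), for 0.5 s.
At the end, for the whole second after the job is handed in: The fingers hold the lid still by its handle (over 1 N) at 45 degrees (39 to 51). The two bars lie let go as third layer, above the bottom bars (within 15 mm sideways, 20 mm lengthwise, 0.2 rad); the four lower bars are still in place on the carrier (within 12 mm) (all of step 2 and ((x of bar_near in the frame of carrier between -0.02 and 0.02 m and y of bar_near in the frame of carrier between 0.024 and 0.054 m and z of bar_near in the frame of carrier between 0.031 and 0.037 m and angle between the x axis of each of bar_near, bar_far and the x axis of carrier, either way round below 0.2 rad and x of bar_far in the frame of carrier between -0.02 and 0.02 m and y of bar_far in the frame of carrier between -0.054 and -0.024 m and z of bar_far in the frame of carrier between 0.031 and 0.037 m) or (x of bar_near in the frame of carrier between -0.02 and 0.02 m and y of bar_near in the frame of carrier between -0.054 and -0.024 m and z of bar_near in the frame of carrier between 0.031 and 0.037 m and angle between the x axis of each of bar_near, bar_far and the x axis of carrier, either way round below 0.2 rad and x of bar_far in the frame of carrier between -0.02 and 0.02 m and y of bar_far in the frame of carrier between 0.024 and 0.054 m and z of bar_far in the frame of carrier between 0.031 and 0.037 m)) and y of low_a in the frame of carrier between 0.028 and 0.052 m and x of low_a in the frame of carrier between -0.012 and 0.012 m and z of low_a in the frame of carrier between 0.007 and 0.013 m and y of low_b in the frame of carrier between -0.052 and -0.028 m and x of low_b in the frame of carrier between -0.012 and 0.012 m and z of low_b in the frame of carrier between 0.007 and 0.013 m and x of mid_a in the frame of carrier between 0.028 and 0.052 m and y of mid_a in the frame of carrier between -0.012 and 0.012 m and z of mid_a in the frame of carrier between 0.019 and 0.025 m and x of mid_b in the frame of carrier between -0.052 and -0.028 m and y of mid_b in the frame of carrier between -0.012 and 0.012 m and z of mid_b in the frame of carrier between 0.019 and 0.025 m and contact force between each of bar_near, bar_far and the fingers below 0.1 N and velocity of joint lid between -0.1 and 0.1 rad/s); the arm keeps its last pose, push and grip.
It fails at once if the lid is opened much wider than 45 degrees (beyond 60) (value of joint lid above 1.05 rad).
It fails at once if a bystander is pushed more than 30 mm or knocked over (distance of any of wash_bottle, spool, caliper, screwdriver, nozzle, goggles, tin from where it was at the start of the episode above 0.03 m or angle between any of wash_bottle, nozzle, tin, goggles's own z axis and vertical above 0.5 rad).
It also fails if it takes over 67 s, if anything falls off the work surface, if the arm or the gripper's body presses on something with over 40 N, if the wrist force passes 120 N, or if a joint passes its speed limit or range.

## Robot

A 6-joint arm with a two-finger parallel gripper is mounted at the origin on the work surface. World frame = base frame: x ahead of the robot, y to its left, z up, the work surface at z = 0. Lengths are in m, angles in degrees, forces in N, time in s.
With the tool pointing down it reaches from about 0.4 to 0.825 m from the base axis. Payload 7 kg.
Tool frame: the origin (TCP) lies midway between the tips of the shut fingers; the grasp point (between the pads) lies 19 mm behind it; z points along the fingers, y is the line along which they close (so a half turn about z gives the same grasp; the last joint's range is limited). The gripper opens to 88 mm and grips with 3 to 60 N. Pads are 19 mm wide; open, the fingers measure 130 mm over their backs; the gripper's body (78 mm by 193 mm) begins 47 mm behind the grasp point.
Start: joints at [-47.034, 20.546, 0.682, 0, -70.136, -16.507], TCP at [0.301, -0.604, 0.195] pointing down, gripper open.
Joint ranges: [-176.03, 176.03], [-82.01, 121.73], [-58.28, 71.71], [-173.87, 95.51], [-174.79, -0.11], [-173.66, 173.66]. Speed limits (degrees/s): [136.94, 136.94, 172.46, 180, 180, 180].

## Interface

Orientations are given as a 3x3 rotation matrix whose columns are the frame's x, y, z axes.
In Python, from plant import ctrl gives the robot as it stands.
- The arm moves only by the tool step_arm, never from a script. Its argument "motion" is a list of rows, each an object of numbers: "tx", "ty", "tz": the shift along the world's x, y, z in cm; "twist": the turn about the world's z in rad. A call has 1 to 20 rows; each row shifts and turns the commanded pose from where the row before left it; what a row does not reach is not made up. A row lasts 1/12 s, in which the tool goes at most 41.7 mm and 7.16 degrees, less where a joint would pass 70% of its speed; a pose out of reach is approached as far as the arm can. A call with a gripper value outside its range is refused whole. "fingers" is the gripper command: -1 is shut, 1 is fully open, values between are in proportion, set as the call begins (left out, the last holds). The fingers move at their own pace and stop on an object; "newtons" is the grip in N (left out, the last holds). Time passes only in rows, so rows that do not move let the fingers close. It gives the time, the measured TCP pose, the force, the opening and the grip force at its end, in the units of the state.
- ctrl.sense(): the state, without advancing time (a new reading comes with each control period).
- ctrl.capture(name): name is "scene" or "side" or "wrist"; returns (picture, depth): 400x640x3 uint8, red, green, blue; 400x640 float32, m along the optical axis (not along the pixel's ray), 0 where there is no reading.
- ctrl.calibration(name): a dict with "intrinsics" (3x3 intrinsics, pixels), "R" (3x3) and "t" (3): a world point X has camera coordinates R X + t. Camera axes: x right, y down, z forward; pixel columns grow to the right and rows downward; lengths in m; the calibration is good to about 2 mm. A picture is of the moment at which its call begins: read the wrist's pose just before it. calibration takes no time and is no camera call; for the wrist camera it gives the pose at the moment of the call.
- ctrl.finish_job(): hands the job in; it is judged then, once.
The state is a dict: "time_s": time; "joints": joint angles; "qd": joint speeds; "tau": joint torques, N m; "ee_pos": TCP position; "ee_rot": TCP orientation; "force": force on the tool from outside, world axes, zero at the start; "moment": the same for the moment, N m; "finger_gap": finger opening in m; "grasp_force": force on a finger pad.
Only numpy, scipy, OpenCV 4.12 (cv2) and the standard library are available. Lean on these libraries where they do the work, as an engineer would, in place of code of your own. Each camera call takes 0.05 s, during which the arm holds its last target. There are 200 camera calls.

## Working session

There is one attempt and no reset: what is moved stays moved. The work goes in short steps, Python scripts to look and compute and a tool call to move; the robot and the scene stay as the last step left them, time stands still between calls to the robot, and variables do not carry over. Pictures are saved under pics/ and viewed, at most 10 in all, crops included, and the job is handed in when it is done.

Besides the shell and the picture viewer there is one more tool, called after "Request:" as name([rows], argument=value, ...), one row to a line, values as JSON. step_arm: Moves the arm, as the interface text tells. Its arguments: {"type":"object","properties":{"motion":{"type":"array"},"fingers":{"type":"number"},"newtons":{"type":"number"}},"required":["motion"]}

```bash
mkdir -p pics
cat > h.py <<'E'
import numpy as np, cv2
from plant import ctrl
def snap(n,f):
    K=ctrl.calibration(n); p,d=ctrl.capture(n)
    cv2.imwrite(f'pics/{f}.png',p[:,:,::-1]); np.savez(f'pics/{f}.npz',p=p,d=d,K=K['intrinsics'],R=K['R'],t=K['t'])
def load(f): return np.load(f'pics/{f}.npz')
def pt(z,u,v,zw=None):
    K,R,t=z['K'],z['R'],z['t']; r=R.T@np.linalg.inv(K)@[u,v,1]; c=-R.T@t
    if zw is None:
        d=np.median(z['d'][int(v)-1:int(v)+2,int(u)-1:int(u)+2]); return c+r*d
    return c+r*(zw-c[2])/r[2]
E
python3 - <<'E'
from h import *
snap('scene','s0');snap('side','d0')
s=ctrl.sense();print(s['time_s'],s['ee_pos'],s['ee_rot'],s['finger_gap'])
E
```

```text
0.1 [ 0.30053291 -0.60387059  0.19452704] [[-8.95298803e-01 -4.45465471e-01 -7.53040312e-04]
 [-4.45466093e-01  8.95297924e-01  1.25984300e-03]
 [ 1.12978872e-04  1.46338986e-03 -9.99998923e-01]] 0.08765675594116254
```

View pics/s0.png

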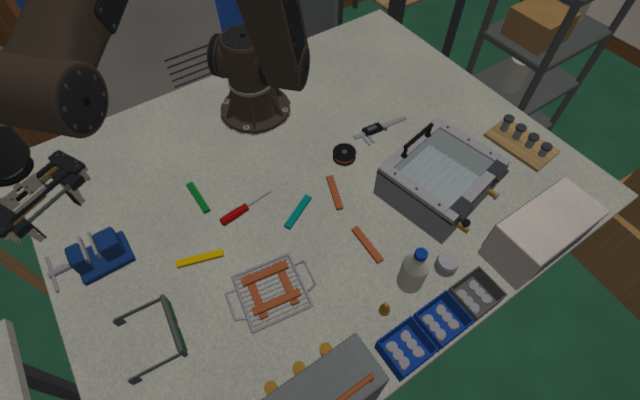

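View pics/d0.png

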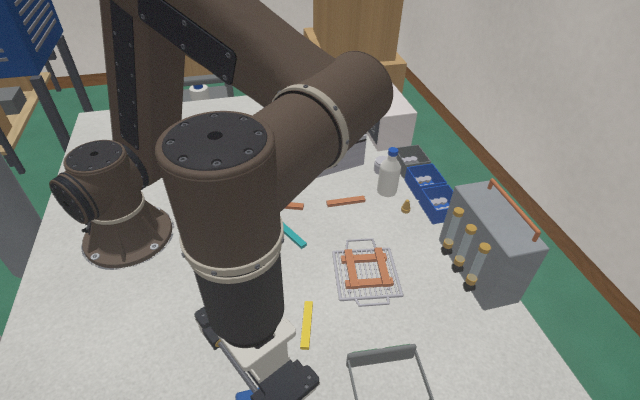

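The scene image shows these:
- Copper bars: bar_near at about (335,192) and bar_far at about (367,244). Both are orange-copper, like the stack.
- Look-alikes to leave alone: green (198,197), turquoise (297,211) and yellow (200,258).
- Carrier at (271,292), and the box with its handle at (418,140).

I'll check these in an enlarged crop.

Run:
```python
from h import *
p=load('s0')['p'][:,:,::-1]
a=cv2.resize(p[165:335,215:395],None,fx=4.4,fy=3.5,interpolation=cv2.INTER_CUBIC)
a=cv2.resize(p[165:335,215:395],(630,595),interpolation=cv2.INTER_CUBIC) # x3.5
cv2.imwrite('pics/c1.png',a)
cv2.imwrite('pics/c2.png',cv2.resize(p[110:240,365:520],None,fx=4,fy=4,interpolation=cv2.INTER_CUBIC))
```

```text
(no output)
```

View pics/c1.png

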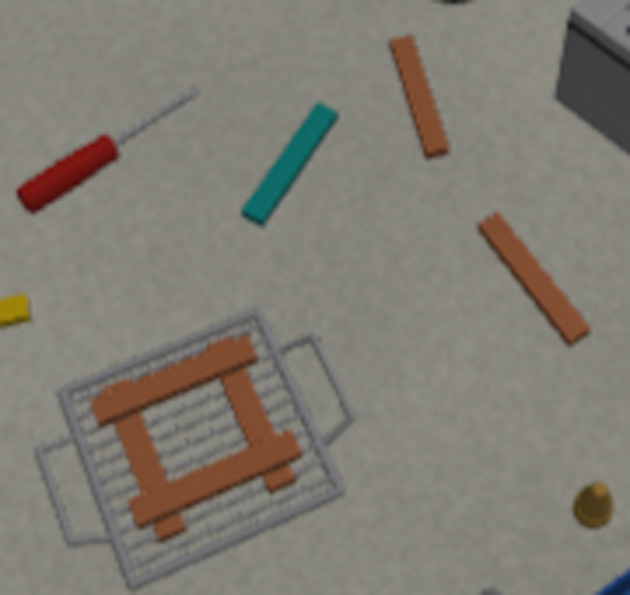

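View pics/c2.png

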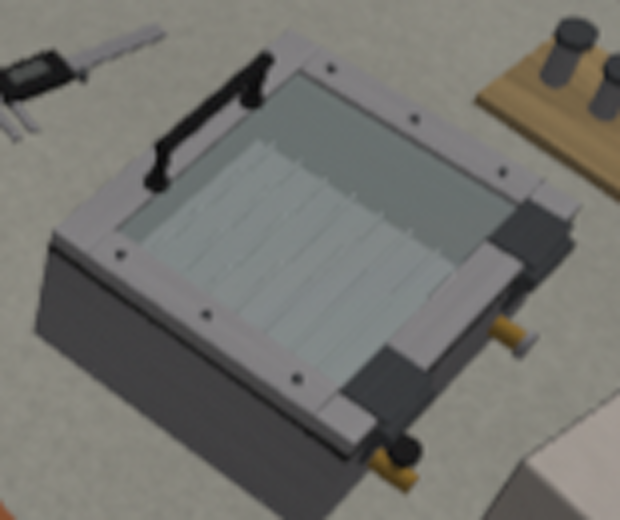

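Run:
```python
from h import *
z=load('s0');p=z['p'];hsv=cv2.cvtColor(p,cv2.COLOR_RGB2HSV)
m=((hsv[:,:,0]<14)&(hsv[:,:,1]>110)&(hsv[:,:,2]>90)).astype(np.uint8)
for n,(x0,x1,y0,y1) in dict(near=(322,348,172,212),far=(348,388,222,268)).items():
    k=np.zeros_like(m);k[y0:y1,x0:x1]=m[y0:y1,x0:x1]
    v,u=np.nonzero(k)
    w=np.array([pt(z,a,b,.012)[:2] for a,b in zip(u,v)],np.float32)
    r=cv2.minAreaRect(w*1000);c=w.mean(0); e,V=np.linalg.eigh(np.cov(w.T));d=V[:,1]
    print(n,len(u),c,r,'axis deg',np.degrees(np.arctan2(d[1],d[0]))%180)
f=lambda a,h:np.array([pt(z,215+x/3.5,165+y/3.5,h)[:2] for x,y in a])
for n,a,h in (('mid1',[(92,400),(105,425),(257,358),(248,337)],.034),('mid2',[(130,500),(140,525),(300,455),(292,435)],.034),('deck',[(60,392),(257,312),(343,493),(133,587)],.01)):
    w=f(a,h);print(n,w.mean(0).round(4));print(w.round(3).tolist())
    for i in range(4):
        e=w[(i+1)%4]-w[i];print('  edge',np.linalg.norm(e).round(4),np.degrees(np.arctan2(e[1],e[0])).round(1))
g=lambda a,h:np.array([pt(z,365+x/4,110+y/4,h)[:2] for x,y in a])
w=g([(160,150),(266,60)],.164);print('handle',w,w.mean(0),np.degrees(np.arctan2(*(w[1]-w[0])[::-1])),np.linalg.norm(w[1]-w[0]))
w=g([(55,235),(290,33),(582,210),(350,452)],.126);print('lid',w)
for q in((350,150),(200,320)): print(pt(z,365+q[0]/4,110+q[1]/4))
print([ (pt(z,*q)).round(3) for q in((344,152),(420,250),(384,309),(446,263))])
```

```text
near 225 [0.44769776 0.01241023] ((445.3398132324219, 12.938699722290039), (19.387834548950195, 118.84432220458984), 69.60203552246094) axis deg 159.38948592697506
far 274 [ 0.634984   -0.01388998] ((633.5996704101562, -13.833623886108398), (18.155641555786133, 119.06179809570312), 87.83942413330078) axis deg 177.75191863523122
mid1 [ 0.5673 -0.2812]
[[0.547, -0.338], [0.569, -0.339], [0.585, -0.226], [0.567, -0.222]]
  edge 0.0216 -3.3
  edge 0.1145 81.9
  edge 0.018 169.5
  edge 0.1171 -99.9
mid2 [ 0.6454 -0.2948]
[[0.626, -0.35], [0.644, -0.353], [0.663, -0.239], [0.648, -0.236]]
  edge 0.0189 -8.2
  edge 0.1153 80.6
  edge 0.0156 168.1
  edge 0.1164 -101.1
deck [ 0.606  -0.2888]
[[0.517, -0.352], [0.543, -0.202], [0.695, -0.225], [0.669, -0.376]]
  edge 0.1529 80.5
  edge 0.1539 -8.9
  edge 0.1526 -99.5
  edge 0.154 171.1
handle [[0.52271169 0.18250169]
 [0.50093201 0.29723228]] [0.51182185 0.23986699] 100.74874388143921 0.11677954939570549
lid [[0.51812722 0.10337988]
 [0.46683161 0.36428361]
 [0.7003796  0.40808445]
 [0.74963749 0.1439844 ]]
[0.57054255 0.32435051 0.11926114]
[0.62415357 0.136454   0.12482691]
[array([0.35 , 0.118, 0.027]), array([0.769, 0.013, 0.158]), array([ 0.801, -0.095,  0.028]), array([0.8  , 0.102, 0.043])]
```

Both loose bars are copper-orange and match the stack, so they are the right ones; turquoise and yellow stay. I'll move above bar_near.

Request:
step_arm([
  {"tx": 0.9,"ty": 3.6,"tz": -0.2,"twist": -0.048},
  {"tx": 0.9,"ty": 3.6,"tz": -0.2,"twist": -0.048},
  {"tx": 0.9,"ty": 3.6,"tz": -0.2,"twist": -0.048},
  {"tx": 0.9,"ty": 3.6,"tz": -0.2,"twist": -0.048},
  {"tx": 0.9,"ty": 3.6,"tz": -0.2,"twist": -0.048},
  {"tx": 0.9,"ty": 3.6,"tz": -0.2,"twist": -0.048},
  {"tx": 0.9,"ty": 3.6,"tz": -0.2,"twist": -0.048},
  {"tx": 0.9,"ty": 3.6,"tz": -0.2,"twist": -0.048},
  {"tx": 0.9,"ty": 3.6,"tz": -0.2,"twist": -0.048},
  {"tx": 0.9,"ty": 3.6,"tz": -0.2,"twist": -0.048},
  {"tx": 0.9,"ty": 3.6,"tz": -0.2,"twist": -0.048},
  {"tx": 0.9,"ty": 3.6,"tz": -0.2,"twist": -0.048},
  {"tx": 0.9,"ty": 3.6,"tz": -0.2,"twist": -0.048},
  {"tx": 0.9,"ty": 3.6,"tz": -0.2,"twist": -0.048},
  {"tx": 0.9,"ty": 3.6,"tz": -0.2,"twist": -0.048},
  {"tx": 0.9,"ty": 3.6,"tz": -0.2,"twist": -0.048},
  {"tx": 0.9,"ty": 3.6,"tz": -0.2,"twist": -0.048},
  {},
  {},
], fingers=1, newtons=40)

```text
$.motion[17]: bad value
```

```bash
cat >> h.py <<'E'
def st():
    s=ctrl.sense();R=np.array(s['ee_rot']);print('t',s['time_s'],'p',np.round(s['ee_pos'],4),'yaw_y',np.degrees(np.arctan2(R[1,1],R[0,1])).round(2)%180,'tilt',R[:2,2].round(3),'F',np.round(s['force'],1),'gap',round(s['finger_gap'],4),'g',round(s['grasp_force'],1))
def bars(z,h,roi=None,minpx=400):
    hsv=cv2.cvtColor(z['p'],cv2.COLOR_RGB2HSV)
    m=((hsv[:,:,0]<14)&(hsv[:,:,1]>110)&(hsv[:,:,2]>90)).astype(np.uint8)
    m=cv2.morphologyEx(m,cv2.MORPH_OPEN,np.ones((3,3)))
    n,l,sts,_=cv2.connectedComponentsWithStats(m)
    for i in range(1,n):
        if sts[i,4]<minpx: continue
        v,u=np.nonzero(l==i);w=np.array([pt(z,a,b,h)[:2] for a,b in zip(u,v)],np.float32)
        e,V=np.linalg.eigh(np.cov(w.T));d=V[:,1];r=cv2.minAreaRect(w*1000)
        print(sts[i],w.mean(0).round(4),'rect',np.round(r[0],1),np.round(r[1],1),'ax',(np.degrees(np.arctan2(d[1],d[0]))%180).round(1))
E
python3 - <<'E'
from h import *
st();snap('wrist','w1');bars(load('w1'),.012)
E
```

```text
t 0.1 p [ 0.3005 -0.6039  0.1945] yaw_y 116.45 tilt [-0.001  0.001] F [-0.3 -0.3 -0.7] gap 0.0877 g 0.0
```

View pics/w1.png

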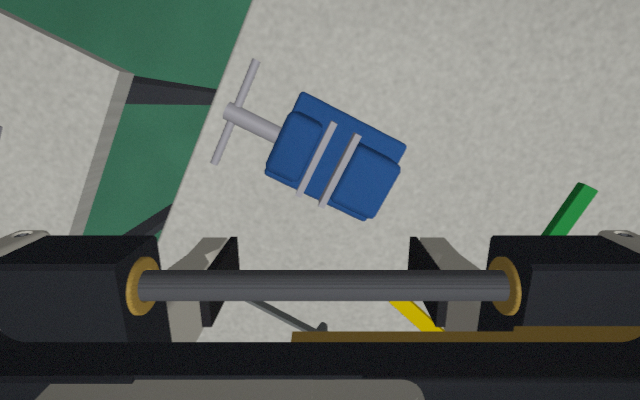

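The wrist view shows the blue vise and the two fingertips at about (225,280) and (430,280). The move was refused because of the empty rows, so I'll resend it with explicit zeros.

Request:
step_arm([
  {"tx": 0.9,"ty": 3.6,"tz": -0.2,"twist": -0.048},
  {"tx": 0.9,"ty": 3.6,"tz": -0.2,"twist": -0.048},
  {"tx": 0.9,"ty": 3.6,"tz": -0.2,"twist": -0.048},
  {"tx": 0.9,"ty": 3.6,"tz": -0.2,"twist": -0.048},
  {"tx": 0.9,"ty": 3.6,"tz": -0.2,"twist": -0.048},
  {"tx": 0.9,"ty": 3.6,"tz": -0.2,"twist": -0.048},
  {"tx": 0.9,"ty": 3.6,"tz": -0.2,"twist": -0.048},
  {"tx": 0.9,"ty": 3.6,"tz": -0.2,"twist": -0.048},
  {"tx": 0.9,"ty": 3.6,"tz": -0.2,"twist": -0.048},
  {"tx": 0.9,"ty": 3.6,"tz": -0.2,"twist": -0.048},
  {"tx": 0.9,"ty": 3.6,"tz": -0.2,"twist": -0.048},
  {"tx": 0.9,"ty": 3.6,"tz": -0.2,"twist": -0.048},
  {"tx": 0.9,"ty": 3.6,"tz": -0.2,"twist": -0.048},
  {"tx": 0.9,"ty": 3.6,"tz": -0.2,"twist": -0.048},
  {"tx": 0.9,"ty": 3.6,"tz": -0.2,"twist": -0.048},
  {"tx": 0.9,"ty": 3.6,"tz": -0.2,"twist": -0.048},
  {"tx": 0.9,"ty": 3.6,"tz": -0.2,"twist": -0.048},
  {"tx": 0},
  {"tx": 0},
], fingers=1, newtons=40)

```text
$.motion[17]: bad value
```

Run:
```python
from h import *
st();snap('wrist','w2');bars(load('w2'),.012)
```

```text
t 0.15 p [ 0.3006 -0.6039  0.1946] yaw_y 116.45 tilt [-0.001  0.001] F [-0.7 -0.5  0.6] gap 0.0874 g 0.0
```

View pics/w2.png

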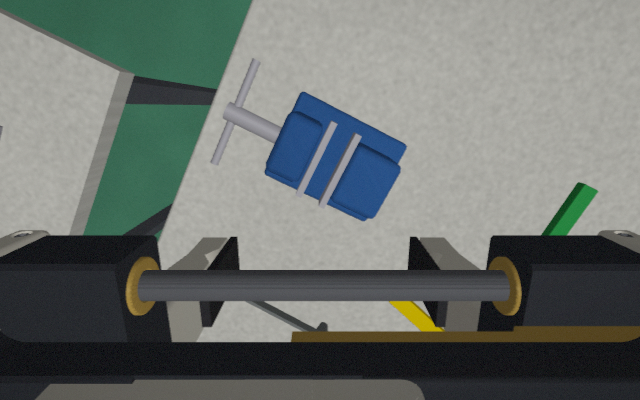

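The picture is unchanged because the move was refused again. I'll give every row all four numbers.

Request:
step_arm([
  {"tx": 0.9,"ty": 3.6,"tz": -0.2,"twist": -0.048},
  {"tx": 0.9,"ty": 3.6,"tz": -0.2,"twist": -0.048},
  {"tx": 0.9,"ty": 3.6,"tz": -0.2,"twist": -0.048},
  {"tx": 0.9,"ty": 3.6,"tz": -0.2,"twist": -0.048},
  {"tx": 0.9,"ty": 3.6,"tz": -0.2,"twist": -0.048},
  {"tx": 0.9,"ty": 3.6,"tz": -0.2,"twist": -0.048},
  {"tx": 0.9,"ty": 3.6,"tz": -0.2,"twist": -0.048},
  {"tx": 0.9,"ty": 3.6,"tz": -0.2,"twist": -0.048},
  {"tx": 0.9,"ty": 3.6,"tz": -0.2,"twist": -0.048},
  {"tx": 0.9,"ty": 3.6,"tz": -0.2,"twist": -0.048},
  {"tx": 0.9,"ty": 3.6,"tz": -0.2,"twist": -0.048},
  {"tx": 0.9,"ty": 3.6,"tz": -0.2,"twist": -0.048},
  {"tx": 0.9,"ty": 3.6,"tz": -0.2,"twist": -0.048},
  {"tx": 0.9,"ty": 3.6,"tz": -0.2,"twist": -0.048},
  {"tx": 0.9,"ty": 3.6,"tz": -0.2,"twist": -0.048},
  {"tx": 0.9,"ty": 3.6,"tz": -0.2,"twist": -0.048},
  {"tx": 0.9,"ty": 3.6,"tz": -0.2,"twist": -0.048},
  {"tx": 0,"ty": 0,"tz": 0,"twist": 0},
  {"tx": 0,"ty": 0,"tz": 0,"twist": 0},
], fingers=1, newtons=40)

```text
time_s: 1.78
ee_pos: [0.4539, 0.0094, 0.1612]
ee_rot: [[-0.939, 0.343, -0.0], [0.343, 0.939, -0.0], [0.0, -0.0, -1.0]]
force: [-0.7, 0.2, -0.1]
finger_gap: 0.0874
grasp_force: 0.0
```

Run:
```python
from h import *
st();snap('wrist','w3');bars(load('w3'),.012)
```

```text
t 1.7833 p [0.4539 0.0094 0.1612] yaw_y 69.91 tilt [-0. -0.] F [-0.7  0.2 -0.1] gap 0.0874 g 0.0
[ 318  108   19  115 2087] [0.4408 0.019 ] rect [443.7  18.3] [ 18.1 118.2] ax 159.5
[   2  152   85   53 1812] [ 0.353  -0.2634] rect [ 353.3 -261.9] [25.  99.8] ax 95.3
[344 301  26  30 526] [ 0.62   -0.0084] rect [620.3  -8.5] [19.5 46.5] ax 2.4
```

Request:
step_arm([
  {"tx": -0.1,"ty": 0.2,"tz": -2.8,"twist": -0.008},
  {"tx": 0,"ty": 0,"tz": -2.8,"twist": 0},
  {"tx": 0,"ty": 0,"tz": -2.8,"twist": 0},
  {"tx": 0,"ty": 0,"tz": -2.8,"twist": 0},
  {"tx": 0,"ty": 0,"tz": -2.8,"twist": 0},
  {"tx": 0,"ty": 0,"tz": -0.9,"twist": 0},
  {"tx": 0,"ty": 0,"tz": -0.8,"twist": 0},
  {"tx": 0,"ty": 0,"tz": 0,"twist": 0},
  {"tx": 0,"ty": 0,"tz": 0,"twist": 0},
])

```text
time_s: 2.58
ee_pos: [0.4534, 0.0095, 0.0052]
ee_rot: [[-0.935, 0.355, 0.001], [0.355, 0.935, 0.0], [-0.001, 0.0, -1.0]]
force: [-0.1, 0.0, -0.1]
finger_gap: 0.0877
grasp_force: 0.0
```

Request:
step_arm([
  {"tx": 0,"ty": 0,"tz": 0,"twist": 0},
  {"tx": 0,"ty": 0,"tz": 0,"twist": 0},
  {"tx": 0,"ty": 0,"tz": 0,"twist": 0},
  {"tx": 0,"ty": 0,"tz": 0,"twist": 0},
  {"tx": 0,"ty": 0,"tz": 0,"twist": 0},
  {"tx": 0,"ty": 0,"tz": 0,"twist": 0},
  {"tx": 0,"ty": 0,"tz": 0,"twist": 0},
  {"tx": 0,"ty": 0,"tz": 0,"twist": 0},
], fingers=-1, newtons=40)

```text
time_s: 3.25
ee_pos: [0.4527, 0.0097, 0.0044]
ee_rot: [[-0.935, 0.354, -0.0], [0.354, 0.935, -0.0], [0.0, -0.0, -1.0]]
force: [0.2, -0.4, 0.1]
finger_gap: 0.0399
grasp_force: 0.0
```

Request:
step_arm([
  {"tx": 0,"ty": 0,"tz": 0,"twist": 0},
  {"tx": 0,"ty": 0,"tz": 0,"twist": 0},
  {"tx": 0,"ty": 0,"tz": 0,"twist": 0},
  {"tx": 0,"ty": 0,"tz": 0,"twist": 0},
  {"tx": 0,"ty": 0,"tz": 0,"twist": 0},
  {"tx": 0,"ty": 0,"tz": 0,"twist": 0},
])

```text
time_s: 3.75
ee_pos: [0.4527, 0.0097, 0.0043]
ee_rot: [[-0.935, 0.354, -0.0], [0.354, 0.935, -0.0], [0.0, -0.0, -1.0]]
force: [-0.5, -1.0, -0.3]
finger_gap: 0.0021
grasp_force: 0.0
```

The gap is 2 mm, so nothing was grasped. I'll raise the gripper and look.

Request:
step_arm([
  {"tx": 0,"ty": 0,"tz": 3,"twist": 0},
  {"tx": 0,"ty": 0,"tz": 3,"twist": 0},
  {"tx": 0,"ty": 0,"tz": 3,"twist": 0},
  {"tx": 0,"ty": 0,"tz": 3,"twist": 0},
  {"tx": 0,"ty": 0,"tz": 0,"twist": 0},
  {"tx": 0,"ty": 0,"tz": 0,"twist": 0},
], fingers=1)

```text
time_s: 4.25
ee_pos: [0.4539, 0.0103, 0.126]
ee_rot: [[-0.935, 0.354, 0.004], [0.354, 0.935, 0.002], [-0.003, 0.003, -1.0]]
force: [-0.3, 0.8, -1.1]
finger_gap: 0.0366
grasp_force: 0.0
```

Run:
```python
from h import *
st();snap('wrist','w4');snap('scene','s1');bars(load('w4'),.012);bars(load('s1'),.012,minpx=100)
a=load('w4')['p'][:,:,::-1];b=load('w3')['p'][:,:,::-1];c=load('s1')['p'][80:330,200:520,::-1]
cv2.imwrite('pics/m1.png',np.vstack([np.hstack([cv2.resize(a,(400,250)),cv2.resize(b,(400,250))]),np.hstack([cv2.resize(c,(400,312)),np.zeros((312,400,3),np.uint8)])]))
```

```text
t 4.25 p [0.4539 0.0103 0.126 ] yaw_y 69.25 tilt [0.004 0.002] F [-0.3  0.8 -1.1] gap 0.0366 g 0.0
[ 315  108   21  127 2578] [0.4412 0.0187] rect [443.5  17.7] [ 18.5 118.4] ax 159.7
[   0  160   61   54 1554] [ 0.3524 -0.2466] rect [ 352.1 -249.3] [25.4 75.3] ax 100.2
[340 301  28  30 587] [ 0.5953 -0.0076] rect [595.5  -7.5] [19.6 42.8] ax 4.0
[327 176  16  33 224] [0.4473 0.0126] rect [445.3  12.9] [ 19.4 118.8] ax 159.6
[221 204  27  19 202] [ 0.3498 -0.2607] rect [ 349.9 -259.8] [23.5 84.2] ax 95.5
[353 227  29  35 273] [ 0.6351 -0.0141] rect [633.4 -13.9] [ 18.4 118.6] ax 177.7
[ 242  262   58   56 1185] [ 0.5988 -0.2884] rect [ 599.4 -287.4] [120.7 120.2] ax 152.0
[338 374  36  26 229] [ 0.8977 -0.2482] rect [ 897.8 -249. ] [90.9 11.3] ax 89.2
```

View pics/m1.png

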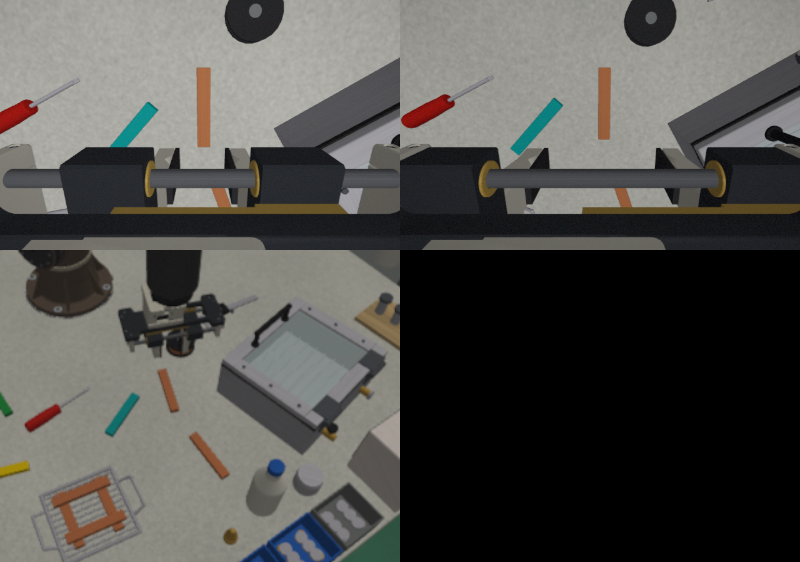

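The bar hasn't moved, and in the scene view the gripper sits on the robot side of it. I'll check the TCP projection in each camera.

Run:
```python
from h import *
X=np.array([.4539,.0103,.126])
for f in('w4','s1'):
    z=load(f)
    for Y in (X,X*[1,1,0],np.array([0,0,0.])):
        q=z['K']@(z['R']@Y+z['t']);print(f,Y,(q[:2]/q[2]).round(1),q[2].round(3))
    print('cam',(-z['R'].T@z['t']).round(3),z['R'][2].round(3))
z=load('w4');print([pt(z,*q).round(3) for q in((325,180),(100,60),(400,18),(270,280),(375,280))])
z=load('s1');print([pt(z,*q).round(3) for q in((334,190),(366,243),(344,358-0 if 0 else 158),(300,150),(330,155))])
```

```text
w4 [0.4539 0.0103 0.126 ] [321.5 231.9] 0.202
w4 [0.4539 0.0103 0.    ] [321.7 184.4] 0.323
w4 [0. 0. 0.] [  46.  -475.9] 0.207
cam [0.385 0.037 0.315] [ 0.258 -0.095 -0.961]
s1 [0.4539 0.0103 0.126 ] [336.  168.6] 1.068
s1 [0.4539 0.0103 0.    ] [334.9 196.1] 1.171
s1 [0. 0. 0.] [255.8 108.4] 1.383
cam [ 0.993 -0.401  0.955] [-0.473  0.322 -0.82 ]
[array([0.449, 0.016, 0.011]), array([ 0.28 , -0.132, -0.   ]), array([0.345, 0.117, 0.026]), array([0.42 , 0.009, 0.239]), array([0.43 , 0.034, 0.239])]
[array([0.441, 0.016, 0.011]), array([ 0.631, -0.014,  0.011]), array([0.464, 0.027, 0.167]), array([ 0.448, -0.092,  0.259]), array([ 0.453, -0.01 ,  0.193])]
```

Run:
```python
from h import *
for f,ee,lim in(('w4',[.4539,.0103,.126],0),('s1',[.4539,.0103,.126],0),('w3',[.4539,.0094,.1612],0)):
    z=load(f);d=z['d'];v,u=np.mgrid[0:400,0:640]
    r=np.stack([u,v,np.ones_like(u)],-1)@np.linalg.inv(z['K']).T*d[...,None]
    W=(r-z['t'])@z['R']
    m=(d>0)&(W[...,2]>.06)&(np.linalg.norm(W[...,:2]-np.array(ee[:2]),axis=-1)<.075)
    h,e=np.histogram(W[m][:,2],np.arange(.06,.30,.01));print(f,dict(zip(e.round(2),h)))
    i=np.argwhere(m);k=np.argsort(W[m][:,2])[:12];print([(tuple(i[j][::-1].tolist()),W[m][j].round(3).tolist()) for j in k[::3]])
```

```text
w4 {np.float64(0.06): np.int64(0), np.float64(0.07): np.int64(0), np.float64(0.08): np.int64(0), np.float64(0.09): np.int64(0), np.float64(0.1): np.int64(0), np.float64(0.11): np.int64(0), np.float64(0.12): np.int64(0), np.float64(0.13): np.int64(0), np.float64(0.14): np.int64(0), np.float64(0.15): np.int64(76), np.float64(0.16): np.int64(631), np.float64(0.17): np.int64(844), np.float64(0.18): np.int64(654), np.float64(0.19): np.int64(431), np.float64(0.2): np.int64(795), np.float64(0.21): np.int64(394), np.float64(0.22): np.int64(1411), np.float64(0.23): np.int64(9844), np.float64(0.24): np.int64(26294), np.float64(0.25): np.int64(12556), np.float64(0.26): np.int64(26541), np.float64(0.27): np.int64(336), np.float64(0.28): np.int64(0)}
[((281, 237), [0.438, -0.006, 0.156]), ((359, 263), [0.466, 0.027, 0.157]), ((359, 259), [0.464, 0.027, 0.157]), ((288, 259), [0.45, -0.007, 0.157])]
s1 {np.float64(0.06): np.int64(0), np.float64(0.07): np.int64(0), np.float64(0.08): np.int64(0), np.float64(0.09): np.int64(0), np.float64(0.1): np.int64(0), np.float64(0.11): np.int64(0), np.float64(0.
[... 867 characters left out ...]
p.float64(0.12): np.int64(0), np.float64(0.13): np.int64(0), np.float64(0.14): np.int64(0), np.float64(0.15): np.int64(0), np.float64(0.16): np.int64(0), np.float64(0.17): np.int64(0), np.float64(0.18): np.int64(0), np.float64(0.19): np.int64(519), np.float64(0.2): np.int64(906), np.float64(0.21): np.int64(964), np.float64(0.22): np.int64(1057), np.float64(0.23): np.int64(1012), np.float64(0.24): np.int64(847), np.float64(0.25): np.int64(1125), np.float64(0.26): np.int64(3611), np.float64(0.27): np.int64(17416), np.float64(0.28): np.int64(17405)}
[((408, 261), [0.474, 0.051, 0.19]), ((239, 260), [0.443, -0.032, 0.191]), ((238, 249), [0.437, -0.03, 0.192]), ((408, 262), [0.474, 0.05, 0.192])]
```

Both depth cameras put the real fingertips 30 mm behind the reported TCP, so a tip height h means a reported z of h − 0.030. I'll go down accordingly, carefully.

Request:
step_arm([
  {"tx": 0,"ty": 0.2,"tz": -1.5,"twist": 0},
  {"tx": 0,"ty": 0,"tz": -1.5,"twist": 0},
  {"tx": 0,"ty": 0,"tz": -1.5,"twist": 0},
  {"tx": 0,"ty": 0,"tz": -1.5,"twist": 0},
  {"tx": 0,"ty": 0,"tz": -1.5,"twist": 0},
  {"tx": 0,"ty": 0,"tz": -1.5,"twist": 0},
  {"tx": 0,"ty": 0,"tz": -1.5,"twist": 0},
  {"tx": 0,"ty": 0,"tz": -1.5,"twist": 0},
  {"tx": 0,"ty": 0,"tz": -1.0,"twist": 0},
  {"tx": 0,"ty": 0,"tz": -0.7,"twist": 0},
  {"tx": 0,"ty": 0,"tz": -0.7,"twist": 0},
  {"tx": 0,"ty": 0,"tz": -0.4,"twist": 0},
  {"tx": 0,"ty": 0,"tz": 0,"twist": 0},
  {"tx": 0,"ty": 0,"tz": 0,"twist": 0},
])

```text
time_s: 5.52
ee_pos: [0.4527, 0.0117, -0.0237]
ee_rot: [[-0.935, 0.354, -0.0], [0.354, 0.935, -0.0], [0.0, -0.0, -1.0]]
force: [-0.1, 0.6, 0.1]
finger_gap: 0.0878
grasp_force: 0.0
```

Request:
step_arm([
  {"tx": 0,"ty": 0,"tz": 0,"twist": 0},
  {"tx": 0,"ty": 0,"tz": 0,"twist": 0},
  {"tx": 0,"ty": 0,"tz": 0,"twist": 0},
  {"tx": 0,"ty": 0,"tz": 0,"twist": 0},
  {"tx": 0,"ty": 0,"tz": 0,"twist": 0},
  {"tx": 0,"ty": 0,"tz": 0,"twist": 0},
  {"tx": 0,"ty": 0,"tz": 0,"twist": 0},
  {"tx": 0,"ty": 0,"tz": 0,"twist": 0},
  {"tx": 0,"ty": 0,"tz": 0,"twist": 0},
  {"tx": 0,"ty": 0,"tz": 0,"twist": 0},
  {"tx": 0,"ty": 0,"tz": 0,"twist": 0},
  {"tx": 0,"ty": 0,"tz": 0,"twist": 0},
  {"tx": 0,"ty": 0,"tz": 0,"twist": 0},
  {"tx": 0,"ty": 0,"tz": 0,"twist": 0},
], fingers=-1, newtons=40)

```text
time_s: 6.68
ee_pos: [0.4529, 0.0118, -0.0236]
ee_rot: [[-0.935, 0.354, 0.0], [0.354, 0.935, 0.0], [-0.0, 0.0, -1.0]]
force: [0.2, 0.8, -0.7]
finger_gap: 0.0191
grasp_force: 40.0
```

Request:
step_arm([
  {"tx": 0,"ty": 0,"tz": 2.0,"twist": 0},
  {"tx": 0,"ty": 0,"tz": 3.5,"twist": 0},
  {"tx": 0,"ty": 0,"tz": 3.5,"twist": 0},
  {"tx": 0,"ty": 0,"tz": 2.0,"twist": 0},
  {"tx": 1.3,"ty": -2.84,"tz": 0,"twist": 0.0166},
  {"tx": 1.3,"ty": -2.84,"tz": 0,"twist": 0.0166},
  {"tx": 1.3,"ty": -2.84,"tz": 0,"twist": 0.0166},
  {"tx": 1.3,"ty": -2.84,"tz": 0,"twist": 0.0166},
  {"tx": 1.3,"ty": -2.84,"tz": 0,"twist": 0.0166},
  {"tx": 1.3,"ty": -2.84,"tz": 0,"twist": 0.0166},
  {"tx": 1.3,"ty": -2.84,"tz": 0,"twist": 0.0166},
  {"tx": 1.3,"ty": -2.84,"tz": 0,"twist": 0.0166},
  {"tx": 1.3,"ty": -2.84,"tz": 0,"twist": 0.0166},
  {"tx": 1.3,"ty": -2.84,"tz": 0,"twist": 0.0166},
  {"tx": 1.3,"ty": -2.84,"tz": 0,"twist": 0.0166},
  {"tx": 1.3,"ty": -2.84,"tz": 0,"twist": 0.0166},
  {"tx": 0,"ty": 0,"tz": 0,"twist": 0},
  {"tx": 0,"ty": 0,"tz": 0,"twist": 0},
  {"tx": 0,"ty": 0,"tz": 0,"twist": 0},
])

```text
time_s: 8.27
ee_pos: [0.6076, -0.3288, 0.0851]
ee_rot: [[-0.987, 0.163, -0.002], [0.163, 0.987, 0.001], [0.002, 0.001, -1.0]]
force: [1.0, 0.2, -3.0]
finger_gap: 0.019
grasp_force: 40.0
```

Run:
```python
from h import *
st();snap('wrist','w5')
cv2.imwrite('pics/w5.png',cv2.resize(load('w5')['p'][:330,:,::-1],None,fx=1.25,fy=1.25))
```

```text
t 8.2667 p [ 0.6076 -0.3288  0.0851] yaw_y 80.59 tilt [-0.002  0.001] F [ 1.   0.2 -3. ] gap 0.019 g 40.0
```

View pics/w5.png

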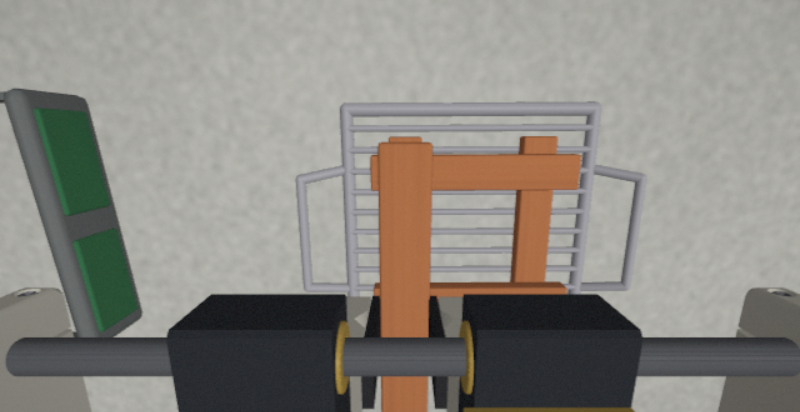

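The wrist view shows the held bar straight over the left (carrier -y) bottom bar, mid_b at (371–580,155–189) and the carrier's near edge at (342–600,106). I'll work out the offset from these.

Run:
```python
from h import *
z=load('w5');P=lambda x,y,h=None:pt(z,x/1.25,y/1.25,h)
a,b=P(342,106,.010),P(600,104,.010)
m=[P(*q,.034) for q in((371,155),(580,155),(580,189),(371,189))]
lo=[P(*q,.022) for q in((522,137),(556,137),(514,283),(545,283))]
e=b-a;print('edge',a.round(4),b.round(4),np.linalg.norm(e),np.degrees(np.arctan2(e[1],e[0])))
e=m[1]-m[0];print('midb',np.mean(m,0).round(4),np.linalg.norm(e),np.degrees(np.arctan2(e[1],e[0])),np.linalg.norm(m[3]-m[0]))
print('low_a end',((lo[0]+lo[1])/2).round(4),((lo[2]+lo[3])/2).round(4))
yaw=np.radians(-9.3);ex=np.array([np.cos(yaw),np.sin(yaw)]);ey=np.array([-ex[1],ex[0]])
c1=((a+b)/2)[:2]+.08*ex; c2=np.mean(m,0)[:2]+.04*ex
print('carrier from edge',c1,'midb',c2)
print('held depth',P(405,200),P(390,150),P(560,172),P(535,250))
h=P(405,200)[2];k=[P(*q,h) for q in((380,143),(432,143),(382,290),(430,290))]
print('held end',((k[0]+k[1])/2).round(4),'other',((k[2]+k[3])/2).round(4),'w',np.linalg.norm(k[1]-k[0]))
hc=((k[0]+k[1])/2)[:2]+.06*ex;print('held centre',hc)
for c in(c1,c2):
    d=hc-c;print('held in carrier',d@ex,d@ey)
```

```text
edge [ 0.5141 -0.35    0.01  ] [ 0.5384 -0.1969  0.01  ] 0.15495820319081924 80.9880998788134
midb [ 0.5635 -0.2791  0.034 ] 0.11777995857324458 80.56308939128233 0.01910605653630356
low_a end [ 0.5508 -0.2382  0.022 ] [ 0.6406 -0.2513  0.022 ]
carrier from edge [ 0.60520221 -0.28636002] midb [ 0.60301053 -0.28557863]
held depth [ 0.55951757 -0.3194431   0.12016153] [ 0.54076937 -0.32180155  0.12064259] [ 0.5713833  -0.23148397  0.03361274] [ 0.61919503 -0.24594876  0.02169705]
held end [ 0.5393 -0.3157  0.1202] other [ 0.5948 -0.3249  0.1202] w 0.018648996278128945
held centre [ 0.59853116 -0.32543289]
held in carrier -0.000269038454877963 -0.03963735944602459
held in carrier 0.0020201147713891643 -0.040054288106180086
```

Request:
step_arm([
  {"tx": 0,"ty": 0,"tz": -1.5,"twist": 0},
  {"tx": 0,"ty": 0,"tz": -2.0,"twist": 0},
  {"tx": 0,"ty": 0,"tz": -1.5,"twist": 0},
  {"tx": 0,"ty": 0,"tz": -1.0,"twist": 0},
  {"tx": 0,"ty": 0,"tz": -0.7,"twist": 0},
  {"tx": 0,"ty": 0,"tz": -0.4,"twist": 0},
  {"tx": 0,"ty": 0,"tz": -0.15,"twist": 0},
  {"tx": 0,"ty": 0,"tz": 0,"twist": 0},
  {"tx": 0,"ty": 0,"tz": 0,"twist": 0},
  {"tx": 0,"ty": 0,"tz": 0,"twist": 0},
])

```text
time_s: 9.15
ee_pos: [0.6093, -0.3293, 0.0148]
ee_rot: [[-0.987, 0.162, 0.001], [0.162, 0.987, -0.0], [-0.001, -0.0, -1.0]]
force: [-0.1, -1.1, -2.3]
finger_gap: 0.0191
grasp_force: 40.0
```

Request:
step_arm([
  {"tx": -0.1,"ty": 0,"tz": -0.2,"twist": 0},
  {"tx": 0,"ty": 0,"tz": -0.1,"twist": 0},
  {"tx": 0,"ty": 0,"tz": 0,"twist": 0},
  {"tx": 0,"ty": 0,"tz": 0,"twist": 0},
])

```text
time_s: 9.48
ee_pos: [0.6076, -0.3292, 0.0108]
ee_rot: [[-0.987, 0.162, -0.0], [0.162, 0.987, 0.0], [0.0, -0.0, -1.0]]
force: [-0.4, -0.2, -2.5]
finger_gap: 0.0189
grasp_force: 40.0
```

Nearly there; I'll go 1 mm lower and release to a moderate opening.

Request:
step_arm([
  {"tx": 0,"ty": 0,"tz": -0.1,"twist": 0},
  {"tx": 0,"ty": 0,"tz": 0,"twist": 0},
  {"tx": 0,"ty": 0,"tz": 0,"twist": 0},
])

```text
time_s: 9.73
ee_pos: [0.6078, -0.3292, 0.0104]
ee_rot: [[-0.987, 0.162, 0.0], [0.162, 0.987, -0.0], [-0.0, -0.0, -1.0]]
force: [-0.9, -0.3, 2.7]
finger_gap: 0.0191
grasp_force: 40.0
```

Request:
step_arm([
  {"tx": 0,"ty": 0,"tz": 0,"twist": 0},
  {"tx": 0,"ty": 0,"tz": 0,"twist": 0},
  {"tx": 0,"ty": 0,"tz": 0,"twist": 0},
  {"tx": 0,"ty": 0,"tz": 0,"twist": 0},
  {"tx": 0,"ty": 0,"tz": 0,"twist": 0},
  {"tx": 0,"ty": 0,"tz": 0,"twist": 0},
], fingers=0)

```text
time_s: 10.23
ee_pos: [0.6078, -0.3291, 0.0098]
ee_rot: [[-0.987, 0.162, -0.0], [0.162, 0.987, -0.0], [0.0, -0.0, -1.0]]
force: [0.7, 0.3, -0.9]
finger_gap: 0.0431
grasp_force: 0.0
```

Request:
step_arm([
  {"tx": 0,"ty": 0,"tz": 2.0,"twist": 0},
  {"tx": 0,"ty": 0,"tz": 3.5,"twist": 0},
  {"tx": 0,"ty": 0,"tz": 3.5,"twist": 0},
  {"tx": 0.22,"ty": 2.9,"tz": 0,"twist": 0.0112},
  {"tx": 0.22,"ty": 2.9,"tz": 0,"twist": 0.0112},
  {"tx": 0.22,"ty": 2.9,"tz": 0,"twist": 0.0112},
  {"tx": 0.22,"ty": 2.9,"tz": 0,"twist": 0.0112},
  {"tx": 0.22,"ty": 2.9,"tz": 0,"twist": 0.0112},
  {"tx": 0.22,"ty": 2.9,"tz": 0,"twist": 0.0112},
  {"tx": 0.22,"ty": 2.9,"tz": 0,"twist": 0.0112},
  {"tx": 0.22,"ty": 2.9,"tz": 0,"twist": 0.0112},
  {"tx": 0.22,"ty": 2.9,"tz": 0,"twist": 0.0112},
  {"tx": 0.22,"ty": 2.9,"tz": 0,"twist": 0.0112},
  {"tx": 0.22,"ty": 2.9,"tz": 0,"twist": 0.0112},
  {"tx": 0,"ty": 0,"tz": 0,"twist": 0},
  {"tx": 0,"ty": 0,"tz": 0,"twist": 0},
  {"tx": 0,"ty": 0,"tz": 0,"twist": 0},
], fingers=1)

```text
time_s: 11.65
ee_pos: [0.6318, -0.01, 0.0998]
ee_rot: [[-0.999, 0.039, -0.0], [0.039, 0.999, -0.0], [0.0, -0.0, -1.0]]
force: [0.5, -0.4, -0.3]
finger_gap: 0.0875
grasp_force: 0.0
```

Run:
```python
from h import *
st();snap('wrist','w6');bars(load('w6'),.012)
snap('scene','s2');bars(load('s2'),.012,minpx=150)
```

```text
t 11.65 p [ 0.6318 -0.01    0.0998] yaw_y 87.75 tilt [-0. -0.] F [ 0.5 -0.4 -0.3] gap 0.0875 g 0.0
[   0  106   60  114 4177] [ 0.5922 -0.2493] rect [ 595.8 -254.8] [42.9 94.8] ax 174.7
[ 311  125   24  134 2957] [ 0.6289 -0.0093] rect [632.5  -9.4] [ 19.  118.1] ax 177.9
[  0 216  62  22 794] [ 0.6499 -0.2711] rect [ 653.2 -270. ] [55.1 20.3] ax 86.6
[220 204  28  20 217] [ 0.3504 -0.2616] rect [ 350.4 -260.9] [24.7 86.3] ax 95.4
[356 230  26  32 247] [ 0.6414 -0.0143] rect [640.6 -14.3] [ 18.7 106. ] ax 177.5
[ 242  262   58   54 1223] [ 0.5966 -0.289 ] rect [ 594.6 -286.2] [127.2 123. ] ax 26.8
[338 374  36  26 230] [ 0.8977 -0.248 ] rect [ 897.9 -249. ] [90.9 11.7] ax 89.1
```

Request:
step_arm([
  {"tx": 0,"ty": 0.05,"tz": -2.0,"twist": 0},
  {"tx": 0,"ty": 0,"tz": -2.5,"twist": 0},
  {"tx": 0,"ty": 0,"tz": -2.5,"twist": 0},
  {"tx": 0,"ty": 0,"tz": -2.0,"twist": 0},
  {"tx": 0,"ty": 0,"tz": -1.5,"twist": 0},
  {"tx": 0,"ty": 0,"tz": -1.0,"twist": 0},
  {"tx": 0,"ty": 0,"tz": -0.6,"twist": 0},
  {"tx": 0,"ty": 0,"tz": -0.25,"twist": 0},
  {"tx": 0,"ty": 0,"tz": 0,"twist": 0},
  {"tx": 0,"ty": 0,"tz": 0,"twist": 0},
])

```text
time_s: 12.58
ee_pos: [0.6326, -0.0097, -0.0228]
ee_rot: [[-0.999, 0.04, 0.001], [0.04, 0.999, 0.0], [-0.001, 0.0, -1.0]]
force: [-0.3, 0.0, 0.2]
finger_gap: 0.0873
grasp_force: 0.0
```

Request:
step_arm([
  {"tx": 0,"ty": 0,"tz": 0,"twist": 0},
  {"tx": 0,"ty": 0,"tz": 0,"twist": 0},
  {"tx": 0,"ty": 0,"tz": 0,"twist": 0},
  {"tx": 0,"ty": 0,"tz": 0,"twist": 0},
  {"tx": 0,"ty": 0,"tz": 0,"twist": 0},
  {"tx": 0,"ty": 0,"tz": 0,"twist": 0},
  {"tx": 0,"ty": 0,"tz": 0,"twist": 0},
  {"tx": 0,"ty": 0,"tz": 0,"twist": 0},
  {"tx": 0,"ty": 0,"tz": 0,"twist": 0},
  {"tx": 0,"ty": 0,"tz": 0,"twist": 0},
  {"tx": 0,"ty": 0,"tz": 0,"twist": 0},
  {"tx": 0,"ty": 0,"tz": 0,"twist": 0},
  {"tx": 0,"ty": 0,"tz": 0,"twist": 0},
  {"tx": 0,"ty": 0,"tz": 0,"twist": 0},
], fingers=-1, newtons=40)

```text
time_s: 13.75
ee_pos: [0.6319, -0.0096, -0.0237]
ee_rot: [[-0.999, 0.04, -0.0], [0.04, 0.999, -0.0], [0.0, -0.0, -1.0]]
force: [-0.4, 0.0, -0.4]
finger_gap: 0.0191
grasp_force: 40.0
```

Request:
step_arm([
  {"tx": 0,"ty": 0,"tz": 2.0,"twist": 0},
  {"tx": 0,"ty": 0,"tz": 3.5,"twist": 0},
  {"tx": 0,"ty": 0,"tz": 3.5,"twist": 0},
  {"tx": 0,"ty": 0,"tz": 2.0,"twist": 0},
  {"tx": -0.24,"ty": -2.63,"tz": 0,"twist": -0.0137},
  {"tx": -0.24,"ty": -2.63,"tz": 0,"twist": -0.0137},
  {"tx": -0.24,"ty": -2.63,"tz": 0,"twist": -0.0137},
  {"tx": -0.24,"ty": -2.63,"tz": 0,"twist": -0.0137},
  {"tx": -0.24,"ty": -2.63,"tz": 0,"twist": -0.0137},
  {"tx": -0.24,"ty": -2.63,"tz": 0,"twist": -0.0137},
  {"tx": -0.24,"ty": -2.63,"tz": 0,"twist": -0.0137},
  {"tx": -0.24,"ty": -2.63,"tz": 0,"twist": -0.0137},
  {"tx": -0.24,"ty": -2.63,"tz": 0,"twist": -0.0137},
  {"tx": 0,"ty": 0,"tz": 0,"twist": 0},
  {"tx": 0,"ty": 0,"tz": 0,"twist": 0},
  {"tx": 0,"ty": 0,"tz": 0,"twist": 0},
  {"tx": 0,"ty": 0,"tz": 0,"twist": 0},
])

```text
time_s: 15.17
ee_pos: [0.6102, -0.2455, 0.0861]
ee_rot: [[-0.987, 0.162, -0.0], [0.162, 0.987, 0.0], [0.0, 0.0, -1.0]]
force: [1.0, -0.2, -2.9]
finger_gap: 0.0192
grasp_force: 40.0
```

Run:
```python
from h import *
st();snap('wrist','w7')
cv2.imwrite('pics/w7.png',cv2.resize(load('w7')['p'][:330,:,::-1],None,fx=1.25,fy=1.25))
```

```text
t 15.1667 p [ 0.6102 -0.2455  0.0861] yaw_y 80.69 tilt [-0.  0.] F [ 1.  -0.2 -2.9] gap 0.0192 g 40.0
```

View pics/w7.png

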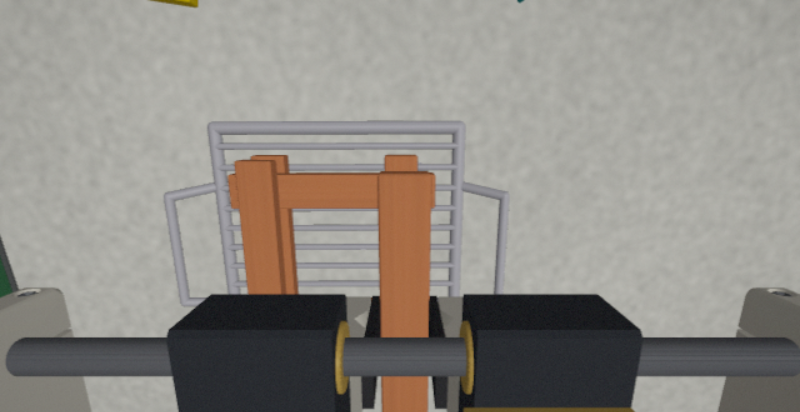

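The first bar lies over the left bottom bar, its near end at (237–274,161). The held bar is over the right one at (405,173). Now a numeric check.

Run:
```python
from h import *
z=load('w7');P=lambda x,y,h=None:pt(z,x/1.25,y/1.25,h)[:2]
a,b=P(209,124,.01),P(464,123,.01);ey=(b-a)/np.linalg.norm(b-a);ex=np.array([ey[1],-ey[0]]);c=(a+b)/2+.08*ex
print(c,np.degrees(np.arctan2(ex[1],ex[0])),np.linalg.norm(b-a))
for n,q,h in(('first',((237,161),(274,161)),.046),('held',((380,173),(430,173)),.1215),('mid_b',((230,174),(434,174)),.034)):
    k=[P(*p,h) for p in q];m=(k[0]+k[1])/2-c;print(n,'end mid in carrier',m@ex,m@ey,np.linalg.norm(k[1]-k[0]))
```

```text
[ 0.60516192 -0.28501891] -9.124983474315234 0.15544083010568097
first end mid in carrier -0.060047638180679104 -0.03902438661769162 0.019953823378205816
held end mid in carrier -0.06026272898557843 0.04140646518876726 0.018223966638829643
mid_b end mid in carrier -0.05184785525803755 -0.00016436035019915676 0.11676223735802213
```

Request:
step_arm([
  {"tx": 0,"ty": -0.1,"tz": -1.5,"twist": 0},
  {"tx": 0,"ty": 0,"tz": -2.0,"twist": 0},
  {"tx": 0,"ty": 0,"tz": -1.5,"twist": 0},
  {"tx": 0,"ty": 0,"tz": -1.0,"twist": 0},
  {"tx": 0,"ty": 0,"tz": -0.7,"twist": 0},
  {"tx": 0,"ty": 0,"tz": -0.5,"twist": 0},
  {"tx": 0,"ty": 0,"tz": -0.2,"twist": 0},
  {"tx": 0,"ty": 0,"tz": -0.1,"twist": 0},
  {"tx": 0,"ty": 0,"tz": 0,"twist": 0},
  {"tx": 0,"ty": 0,"tz": 0,"twist": 0},
  {"tx": 0,"ty": 0,"tz": 0,"twist": 0},
])

```text
time_s: 16.13
ee_pos: [0.6107, -0.2474, 0.012]
ee_rot: [[-0.987, 0.162, 0.001], [0.162, 0.987, -0.0], [-0.001, -0.0, -1.0]]
force: [0.3, 0.0, -2.4]
finger_gap: 0.0191
grasp_force: 40.0
```

Request:
step_arm([
  {"tx": 0,"ty": 0,"tz": -0.12,"twist": 0},
  {"tx": 0,"ty": 0,"tz": 0,"twist": 0},
  {"tx": 0,"ty": 0,"tz": 0,"twist": 0},
])

```text
time_s: 16.38
ee_pos: [0.6105, -0.2473, 0.0104]
ee_rot: [[-0.987, 0.162, 0.0], [0.162, 0.987, -0.0], [-0.0, -0.0, -1.0]]
force: [-0.2, -0.2, -1.8]
finger_gap: 0.0191
grasp_force: 40.0
```

Request:
step_arm([
  {"tx": 0,"ty": 0,"tz": 0,"twist": 0},
  {"tx": 0,"ty": 0,"tz": 0,"twist": 0},
  {"tx": 0,"ty": 0,"tz": 0,"twist": 0},
  {"tx": 0,"ty": 0,"tz": 0,"twist": 0},
  {"tx": 0,"ty": 0,"tz": 0,"twist": 0},
  {"tx": 0,"ty": 0,"tz": 0,"twist": 0},
], fingers=0)

```text
time_s: 16.88
ee_pos: [0.6104, -0.2473, 0.0103]
ee_rot: [[-0.987, 0.162, 0.0], [0.162, 0.987, -0.0], [-0.0, -0.0, -1.0]]
force: [-0.1, -0.4, 0.0]
finger_gap: 0.0434
grasp_force: 0.0
```

Request:
step_arm([
  {"tx": 0,"ty": 0,"tz": 2.0,"twist": 0},
  {"tx": 0,"ty": 0,"tz": 4.0,"twist": 0},
  {"tx": 0,"ty": 0,"tz": 4.0,"twist": 0},
  {"tx": 0,"ty": 0,"tz": 4.0,"twist": 0},
  {"tx": 0,"ty": 0,"tz": 4.0,"twist": 0},
  {"tx": 0,"ty": 0,"tz": 0,"twist": 0},
], fingers=1)

```text
time_s: 17.38
ee_pos: [0.6145, -0.249, 0.2003]
ee_rot: [[-0.987, 0.161, 0.013], [0.161, 0.987, -0.004], [-0.014, -0.002, -1.0]]
force: [0.9, -0.4, 1.7]
finger_gap: 0.0784
grasp_force: 0.0
```

Run:
```python
from h import *
st();print(np.round(ctrl.sense()['joints'],1));snap('wrist','w8')
z=load('w8');v,u=np.mgrid[0:400,0:640]
r=np.stack([u,v,np.ones_like(u)],-1)@np.linalg.inv(z['K']).T*z['d'][...,None];W=(r-z['t'])@z['R']
c=np.array([.604,-.2857]);yaw=np.radians(-9.2);ex=np.array([np.cos(yaw),np.sin(yaw)]);ey=np.array([-ex[1],ex[0]])
x=(W[...,:2]-c)@ex;y=(W[...,:2]-c)@ey;h=W[...,2]
for lo,hi in((.040,.052),):
  for s in(1,-1):
    m=(h>lo)&(h<hi)&(abs(x)<.1)&(y*s>0)&(y*s<.1);print(s,m.sum(),'x',np.percentile(x[m],[1,99]).round(3),'y',np.percentile(y[m],[1,99]).round(3),'z',np.median(h[m]).round(4),'slope',np.polyfit(x[m],y[m],1)[0].round(3))
```

```text
t 17.3833 p [ 0.6145 -0.249   0.2003] yaw_y 80.72 tilt [ 0.013 -0.004] F [ 0.9 -0.4  1.7] gap 0.0784 g 0.0
[ -5.1  18.7  -1.4   0.2 -69.1 -94.2]
1 2117 x [-0.057  0.059] y [0.031 0.05 ] z 0.0456 slope -0.001
-1 2238 x [-0.058  0.059] y [-0.05  -0.031] z 0.0456 slope -0.006
```

Both bars lie as the third layer: y ±40 mm, centred, top z 0.0456. Next the handle. The last joint needs a twist of +110 degrees.

Request:
step_arm([
  {"tx": -0.55,"ty": 2.72,"tz": 0,"twist": 0.1067},
  {"tx": -0.55,"ty": 2.72,"tz": 0,"twist": 0.1067},
  {"tx": -0.55,"ty": 2.72,"tz": 0,"twist": 0.1067},
  {"tx": -0.55,"ty": 2.72,"tz": 0,"twist": 0.1067},
  {"tx": -0.55,"ty": 2.72,"tz": 0,"twist": 0.1067},
  {"tx": -0.55,"ty": 2.72,"tz": 0,"twist": 0.1067},
  {"tx": -0.55,"ty": 2.72,"tz": 0,"twist": 0.1067},
  {"tx": -0.55,"ty": 2.72,"tz": 0,"twist": 0.1067},
  {"tx": -0.55,"ty": 2.72,"tz": 0,"twist": 0.1067},
  {"tx": -0.55,"ty": 2.72,"tz": 0,"twist": 0.1067},
  {"tx": -0.55,"ty": 2.72,"tz": 0,"twist": 0.1067},
  {"tx": -0.55,"ty": 2.72,"tz": 0,"twist": 0.1067},
  {"tx": -0.55,"ty": 2.72,"tz": 0,"twist": 0.1067},
  {"tx": -0.55,"ty": 2.72,"tz": 0,"twist": 0.1067},
  {"tx": -0.55,"ty": 2.72,"tz": 0,"twist": 0.1067},
  {"tx": -0.55,"ty": 2.72,"tz": 0,"twist": 0.1067},
  {"tx": -0.55,"ty": 2.72,"tz": 0,"twist": 0.1067},
  {"tx": -0.55,"ty": 2.72,"tz": 0,"twist": 0.1067},
  {"tx": 0,"ty": 0,"tz": 0,"twist": 0},
  {"tx": 0,"ty": 0,"tz": 0,"twist": 0},
])

```text
time_s: 19.1
ee_pos: [0.5106, 0.2434, 0.1893]
ee_rot: [[0.188, -0.982, -0.001], [-0.982, -0.188, -0.001], [0.001, 0.001, -1.0]]
force: [0.4, -0.3, 1.3]
finger_gap: 0.0877
grasp_force: 0.0
```

Run:
```python
from h import *
st();print(np.round(ctrl.sense()['joints'],1));snap('wrist','w9');snap('scene','s3')
for f in('w9','s0'):
    z=load(f);v,u=np.mgrid[0:400,0:640]
    r=np.stack([u,v,np.ones_like(u)],-1)@np.linalg.inv(z['K']).T*z['d'][...,None];W=(r-z['t'])@z['R']
    dk=z['p'].max(-1)<60
    m=dk&(W[...,2]>.155)&(W[...,2]<.178)&(np.hypot(W[...,0]-.511,W[...,1]-.243)<.09)
    w=W[m];print(f,len(w))
    if len(w)>20:
        e,V=np.linalg.eigh(np.cov(w[:,:2].T));d=V[:,1]
        print(np.median(w,0).round(4),w.min(0).round(4),w.max(0).round(4),np.degrees(np.arctan2(d[1],d[0]))%180)
b=cv2.resize(load('w9')['p'][:,:,::-1],(640,400));cv2.imwrite('pics/w9.png',b)
```

```text
t 19.1 p [0.5106 0.2434 0.1893] yaw_y 10.810000000000002 tilt [-0.001 -0.001] F [ 0.4 -0.3  1.3] gap 0.0877 g 0.0
[ 45.3  10.6 -13.8  -0.  -65.7 -34.5]
w9 2362
[0.5128 0.2289 0.1687] [0.4965 0.1853 0.1633] [0.5263 0.281  0.1713] 101.18967044070922
s0 136
[0.5113 0.2388 0.1674] [0.4963 0.183  0.1556] [0.5249 0.2985 0.1716] 100.61715689863682
```

View pics/w9.png

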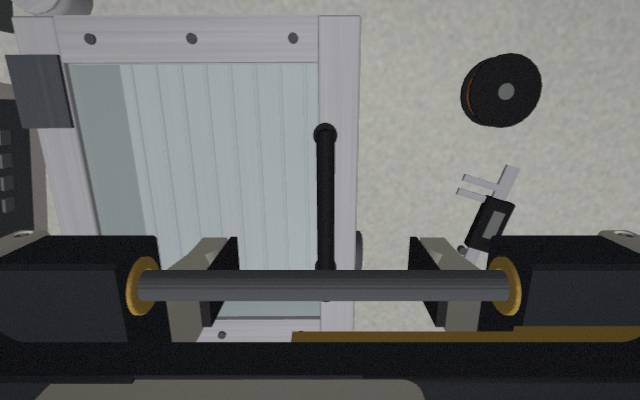

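The handle at (325,200) runs straight down between the open fingers. I'll lower so the tips end 15 mm below the bar, then grip.

Request:
step_arm([
  {"tx": 0,"ty": 0,"tz": -1.5,"twist": 0},
  {"tx": 0,"ty": 0,"tz": -2.0,"twist": 0},
  {"tx": 0,"ty": 0,"tz": -1.5,"twist": 0},
  {"tx": 0,"ty": 0,"tz": -1.0,"twist": 0},
  {"tx": 0,"ty": 0,"tz": -0.7,"twist": 0},
  {"tx": 0,"ty": 0,"tz": -0.4,"twist": 0},
  {"tx": 0,"ty": 0,"tz": 0,"twist": 0},
  {"tx": 0,"ty": 0,"tz": 0,"twist": 0},
])

```text
time_s: 19.87
ee_pos: [0.5117, 0.2423, 0.1197]
ee_rot: [[0.185, -0.983, 0.001], [-0.983, -0.185, 0.0], [-0.0, -0.001, -1.0]]
force: [1.4, 0.1, 0.5]
finger_gap: 0.0877
grasp_force: 0.0
```

Request:
step_arm([
  {"tx": 0,"ty": 0,"tz": 0,"twist": 0},
  {"tx": 0,"ty": 0,"tz": 0,"twist": 0},
  {"tx": 0,"ty": 0,"tz": 0,"twist": 0},
  {"tx": 0,"ty": 0,"tz": 0,"twist": 0},
  {"tx": 0,"ty": 0,"tz": 0,"twist": 0},
  {"tx": 0,"ty": 0,"tz": 0,"twist": 0},
  {"tx": 0,"ty": 0,"tz": 0,"twist": 0},
  {"tx": 0,"ty": 0,"tz": 0,"twist": 0},
  {"tx": 0,"ty": 0,"tz": 0,"twist": 0},
  {"tx": 0,"ty": 0,"tz": 0,"twist": 0},
  {"tx": 0,"ty": 0,"tz": 0,"twist": 0},
  {"tx": 0,"ty": 0,"tz": 0,"twist": 0},
  {"tx": 0,"ty": 0,"tz": 0,"twist": 0},
  {"tx": 0,"ty": 0,"tz": 0,"twist": 0},
  {"tx": 0,"ty": 0,"tz": 0,"twist": 0},
], fingers=-1, newtons=35)

```text
time_s: 21.12
ee_pos: [0.5094, 0.2417, 0.1189]
ee_rot: [[0.185, -0.983, -0.003], [-0.983, -0.185, -0.001], [0.0, 0.003, -1.0]]
force: [-8.3, -0.1, 4.3]
finger_gap: 0.0111
grasp_force: 35.0
```

Run:
```python
from h import *
st()
# rows along the arc: 18 equal angle steps to 45.0 deg
th=np.radians(np.linspace(0,45,19));b=-.222*np.cos(th)+.052*np.sin(th);h=.222*np.sin(th)+.052*np.cos(th)
ex=np.array([.982,.188]);k=np.c_[np.diff(b)[:,None]*ex,np.diff(h)]*100
print(k.round(2).tolist(),k.sum(0))
```

```text
t 21.1167 p [0.5094 0.2417 0.1189] yaw_y 10.680000000000007 tilt [-0.003 -0.001] F [-8.3 -0.1  4.3] gap 0.0111 g 35.0
[[0.24, 0.05, 0.96], [0.28, 0.05, 0.95], [0.33, 0.06, 0.94], [0.36, 0.07, 0.92], [0.4, 0.08, 0.91], [0.44, 0.08, 0.89], [0.48, 0.09, 0.87], [0.52, 0.1, 0.84], [0.55, 0.11, 0.82], [0.59, 0.11, 0.8], [0.62, 0.12, 0.77], [0.65, 0.12, 0.74], [0.68, 0.13, 0.71], [0.71, 0.14, 0.68], [0.74, 0.14, 0.65], [0.77, 0.15, 0.61], [0.79, 0.15, 0.58], [0.82, 0.16, 0.54]] [ 9.99595939  1.91368673 14.1747258 ]
```

Gripped, with about 2 mm of sideways offset, which I'll relax. Then up the first half of the arc.

Request:
step_arm([
  {"tx": -0.15,"ty": 0,"tz": 0,"twist": 0},
  {"tx": 0.24,"ty": 0.05,"tz": 0.96,"twist": 0},
  {"tx": 0.28,"ty": 0.05,"tz": 0.95,"twist": 0},
  {"tx": 0.33,"ty": 0.06,"tz": 0.94,"twist": 0},
  {"tx": 0.36,"ty": 0.07,"tz": 0.92,"twist": 0},
  {"tx": 0.4,"ty": 0.08,"tz": 0.91,"twist": 0},
  {"tx": 0.44,"ty": 0.08,"tz": 0.89,"twist": 0},
  {"tx": 0.48,"ty": 0.09,"tz": 0.87,"twist": 0},
  {"tx": 0.52,"ty": 0.1,"tz": 0.84,"twist": 0},
  {"tx": 0.55,"ty": 0.11,"tz": 0.82,"twist": 0},
  {"tx": 0,"ty": 0,"tz": 0,"twist": 0},
  {"tx": 0,"ty": 0,"tz": 0,"twist": 0},
])

```text
time_s: 22.12
ee_pos: [0.5451, 0.2488, 0.2013]
ee_rot: [[0.185, -0.983, -0.002], [-0.983, -0.185, -0.0], [0.0, 0.002, -1.0]]
force: [-9.3, -1.6, -0.6]
finger_gap: 0.0108
grasp_force: 35.0
```

Request:
step_arm([
  {"tx": 0.49,"ty": 0.11,"tz": 0.8,"twist": 0},
  {"tx": 0.57,"ty": 0.12,"tz": 0.77,"twist": 0},
  {"tx": 0.6,"ty": 0.12,"tz": 0.74,"twist": 0},
  {"tx": 0.65,"ty": 0.13,"tz": 0.71,"twist": 0},
  {"tx": 0.71,"ty": 0.14,"tz": 0.68,"twist": 0},
  {"tx": 0.74,"ty": 0.14,"tz": 0.65,"twist": 0},
  {"tx": 0.77,"ty": 0.15,"tz": 0.61,"twist": 0},
  {"tx": 0.79,"ty": 0.15,"tz": 0.58,"twist": 0},
  {"tx": 0.82,"ty": 0.16,"tz": 0.54,"twist": 0},
  {"tx": 0,"ty": 0,"tz": 0,"twist": 0},
  {"tx": 0,"ty": 0,"tz": 0,"twist": 0},
  {"tx": 0,"ty": 0,"tz": 0,"twist": 0},
])

```text
time_s: 23.12
ee_pos: [0.6082, 0.2611, 0.264]
ee_rot: [[0.186, -0.983, 0.002], [-0.983, -0.186, 0.0], [0.0, -0.002, -1.0]]
force: [-8.0, -3.5, 4.5]
finger_gap: 0.0112
grasp_force: 35.0
```

Run:
```python
from h import *
st();snap('scene','s4')
z=load('s4');v,u=np.mgrid[0:400,0:640]
r=np.stack([u,v,np.ones_like(u)],-1)@np.linalg.inv(z['K']).T*z['d'][...,None];W=(r-z['t'])@z['R']
hg=np.array([.603,.2605])+.127*np.array([.982,.188]);d=W[...,:2]-hg;x=d@[.982,.188];y=d@[-.188,.982];h=W[...,2]-.112
a=np.degrees(np.arctan2(h,-x));m=(x<-.05)&(np.hypot(x,h)<.26)&(np.hypot(x,h)>.1)&(abs(y)<.135)&(h>.03)
hs,e=np.histogram(a[m],np.arange(20,75,2.5));print(dict(zip(e.tolist(),hs.tolist())))
k=m&(z['p'].min(-1)>110)
for s in(1,-1):
    q=k&(y*s>.1)&(abs(a-45)<15)
    if q.sum()>20: f=np.polyfit(-x[q],h[q],1);print(s,q.sum(),'lid slope deg',np.degrees(np.arctan(f[0])),f[1])
```

```text
t 23.1167 p [0.6082 0.2611 0.264 ] yaw_y 10.710000000000008 tilt [0.002 0.   ] F [-8.  -3.5  4.5] gap 0.0112 g 35.0
{20.0: 0, 22.5: 0, 25.0: 0, 27.5: 0, 30.0: 0, 32.5: 0, 35.0: 0, 37.5: 0, 40.0: 0, 42.5: 53, 45.0: 1725, 47.5: 2010, 50.0: 252, 52.5: 42, 55.0: 85, 57.5: 146, 60.0: 55, 62.5: 57, 65.0: 19, 67.5: 0, 70.0: 0}
1 119 lid slope deg 44.482151230810224 0.017240284337533298
-1 528 lid slope deg 44.226928046097555 0.01915472198867761
```

The lid stands at about 45 degrees. I'll hold briefly so it settles, then check the grip and hand in.

Request:
step_arm([
  {"tx": 0,"ty": 0,"tz": 0,"twist": 0},
  {"tx": 0,"ty": 0,"tz": 0,"twist": 0},
  {"tx": 0,"ty": 0,"tz": 0,"twist": 0},
  {"tx": 0,"ty": 0,"tz": 0,"twist": 0},
  {"tx": 0,"ty": 0,"tz": 0,"twist": 0},
  {"tx": 0,"ty": 0,"tz": 0,"twist": 0},
  {"tx": 0,"ty": 0,"tz": 0,"twist": 0},
  {"tx": 0,"ty": 0,"tz": 0,"twist": 0},
  {"tx": 0,"ty": 0,"tz": 0,"twist": 0},
  {"tx": 0,"ty": 0,"tz": 0,"twist": 0},
])

```text
time_s: 24.0
ee_pos: [0.608, 0.2611, 0.2639]
ee_rot: [[0.186, -0.983, 0.002], [-0.983, -0.186, 0.0], [0.0, -0.002, -1.0]]
force: [-6.6, -3.7, 3.8]
finger_gap: 0.0107
grasp_force: 35.0
```

Run:
```python
from h import *
st();s=ctrl.sense()
if s['grasp_force']>5 and abs(s['ee_pos'][2]-.263)<.01: print(ctrl.finish_job())
```

```text
t 24.0 p [0.608  0.2611 0.2639] yaw_y 10.710000000000008 tilt [0.002 0.   ] F [-6.6 -3.7  3.8] gap 0.0107 g 35.0
the job is handed in; nothing more can be done
None
```

I handed the job in at 24.0 s with both copper bars lying as the third layer straight above the bottom bars, and the gripper still holding the lid by its handle at about 45 degrees; no verdict was returned.

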